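# Ice the drinks tub and draw out its tow handle

### The job

Get the wheeled drinks tub ready to be towed out to the terrace: pick up the black pouring tray and tip all four freezer blocks off it into the empty half of the tub, then set the empty tray down flat on the counter and let go of it. Then squeeze the release button in the grip of the tub's tow handle, pull the handle past its first stop and all the way out to its second stop, and finish while holding it there, still gripped. Leave the other things on the counter where they are.

Things in the scene. Friction and masses are not known exactly. Their poses are not given: they have to be found in the camera images.
- tub: open drinks tub of grey plastic, loaded, too heavy to move: 440 mm long (own x), 300 wide (own y; 358 over the wheels), rim 190 above the counter, walls 14 thick. Origin: centre of its footprint, on the counter; x runs from the handle end to the wheel end, z up. The +x half is packed with juice bottles (tops at 187), the handle half is empty. Handle sleeves along both long sides, 150 up.
- tub_well (a point): centre of the mouth of the tub's empty half, at rim height (190 mm above the counter); axes as the tub's. Inside it is 215 mm long (own x, -107 to +107), 272 wide (own y), its floor 145 below the rim. At -x is the tub's end wall (14 thick) with the tow handle outside it; at +x a 6 mm divider, its top 40 below the rim, and then the bottles.
- grip_mid (a point): centre of the black grip amid the tow handle's cross bar, 150 mm above the counter; axes as the tub's. Grip 140 long (own y), 32 tall, 26 thick (own x -13 to +13); its back (+x) face is 60 from the tub's end wall when home. Squeeze it from above across its thickness, one finger behind it and one on the button, and pull level along the tub's -x. The bar is a 16 mm tube, 324 long.
- release_face (a point): middle of the release button's face, on the grip's outer (-x) side, 20 mm from the grip's centre; axes as the tub's. The button is 46 wide (own y), 21 tall, and stands 7 proud of the grip when out.
- tow_handle (a joint): how far the tow handle is drawn out of the tub towards its -x, in m: 0 home, first stop 0.09, second stop 0.18 (fully out, end of travel). A spring pin locks it (2 mm play) at 0, 0.09 and 0.18 unless the button is pressed in 5 mm or more; if it is let go between stops the button stays in and the pin catches at the next stop. Sliding drag about 3 N.
- release (a joint): travel of the release button into the grip (tub's +x), in m: 0 out, 0.006 fully in; about 2 N at first, 6 N fully in. It travels with the handle.
- tray_mid (a point): black melamine pouring tray, 220 mm long (own x), 160 wide (own y), about 260 g, standing on the counter. This point: over the centre of its smooth 4 mm floor, 21 above its underside; z up. The front (+x) end is open for tipping; the sides are 4 thick and 24 tall. Blocks start to slide at about 20 degrees of tilt.
- tray_back (a point): centre of the tray's back (-x) wall, its grip: 12 mm thick (own x), 160 wide (own y), 42 tall, this point 21 above the tray's underside; axes as the tray's. The tray reaches 214 mm from here in +x. It can be pinched from above, fingers before and behind the wall; 60 mm of floor in front of it is bare.
- block1_mid (a point): freezer block of pale plastic, 50 x 34 x 22 mm (own x, y, z), 35 g, lying on the tray, all four alike; this point is its centre
- block2_mid (a point): freezer block of pale plastic, 50 x 34 x 22 mm (own x, y, z), 35 g, lying on the tray, all four alike; this point is its centre
- block3_mid (a point): freezer block of pale plastic, 50 x 34 x 22 mm (own x, y, z), 35 g, lying on the tray, all four alike; this point is its centre
- block4_mid (a point): freezer block of pale plastic, 50 x 34 x 22 mm (own x, y, z), 35 g, lying on the tray, all four alike; this point is its centre
- glass_a: drinking glass, 62 mm across, 105 tall; not to be moved; origin under its middle, on the counter
- glass_b: drinking glass, 62 mm across, 105 tall; not to be moved; origin under its middle, on the counter
- card_holder: steel card holder, foot 60 mm across, with a blank card 100 mm wide reaching 103 up; not to be moved; origin under its middle, on the counter
- saucers: stack of saucers, 144 mm across, 36 tall; not to be moved; origin under its middle, on the counter
- tongs: steel serving tongs lying along x, 230 mm long, 95 wide at most, 16 tall; not to be moved; origin under its middle, on the counter
- ladle: steel serving spoon lying along x, 240 mm long, about 25 tall; not to be moved; origin under its middle, on the counter
There are look-alikes about, which are no part of the job. Leave any orange look-alike of the part that bears block3_mid alone. What is shaped like the part that bears block1_mid but brown is not meant.

How it is judged:
On the way, in this order (a step that is already met when the one before it is completed fails the run):
1. all four blocks are in the empty half of the tub (x of block1_mid in the frame of tub between -0.21 and 0.012 m and y of block1_mid in the frame of tub between -0.14 and 0.14 m and z of block1_mid in the frame of tub between 0.04 and 0.15 m and x of block2_mid in the frame of tub between -0.21 and 0.012 m and y of block2_mid in the frame of tub between -0.14 and 0.14 m and z of block2_mid in the frame of tub between 0.04 and 0.15 m and x of block3_mid in the frame of tub between -0.21 and 0.012 m and y of block3_mid in the frame of tub between -0.14 and 0.14 m and z of block3_mid in the frame of tub between 0.04 and 0.15 m and x of block4_mid in the frame of tub between -0.21 and 0.012 m and y of block4_mid in the frame of tub between -0.14 and 0.14 m and z of block4_mid in the frame of tub between 0.04 and 0.15 m), for 0.2 s.
2. the empty tray lies flat on the counter and is let go (height (world z) of tray_mid below 0.029 m and angle between tray_mid's own z axis and vertical below 0.08 rad and contact force between the fingers and tray below 0.2 N), for 0.2 s.
3. the release button is pressed in while the handle is still home (value of joint release above 0.004 m and value of joint tow_handle below 0.01 m), for 0.05 s.
4. the handle is out at its second stop (value of joint tow_handle above 0.173 m), for 0.2 s.
At the end, for the whole second after the job is handed in: The tow handle is at its second stop (within 7 mm) and the fingers still grip it (more than 2 N), held through the last second; all four blocks lie inside the empty half of the tub, below its rim; the tray lies flat on the counter (within 8 mm and 0.08 rad) (all of step 1 and value of joint tow_handle above 0.173 m and contact force between the fingers and tow_handle above 2 N and height (world z) of tray_mid below 0.029 m and angle between tray_mid's own z axis and vertical below 0.08 rad); the arm keeps its last pose, push and grip.
It fails at once if another thing on the counter is moved more than 4 cm (distance of any of glass_a, glass_b, card_holder, saucers, tongs, ladle from where it was at the start of the episode above 0.04 m).
It also fails if it takes over 67 s, if anything falls off the work surface, if the arm or the gripper's body presses on something with over 40 N, if the wrist force passes 120 N, or if a joint passes its speed limit or range.

### The arm

A 6-joint arm with a two-finger parallel gripper is mounted at the origin on the work surface. World frame = base frame: x ahead of the robot, y to its left, z up, the work surface at z = 0. Lengths are in m, angles in rad, forces in N, time in s.
With the tool pointing down it reaches from about 0.35 to 0.975 m from the base axis. Payload 4.9 kg.
Tool frame: the origin (TCP) lies on the mounting face of the last link; the fingertips stand 173 mm ahead of it and the grasp point (between the pads) lies 155 mm ahead of it; x points along the fingers, z is the direction in which the jaws open and shut, and the axes are right-handed (so a half turn about x gives the same grasp; the last joint's range is limited). The gripper opens to 85 mm and grips with 20 to 120 N. Pads are 22 mm wide; open, the fingers measure 114 mm over their backs; the gripper's body (76 mm by 85 mm) begins 54 mm behind the grasp point. The pads swing forward as they close: fully open they stand 13 mm farther back than shut.
Start: joints at [-1.298, 0.053, 1.613, -0, 1.476, -0.119], TCP at [0.239, -0.578, 0.405] pointing down, gripper open.
Joint ranges: [-3.01, 3.01], [-1.01, 2.22], [0.06, 2.58], [-1.02, 4.17], [0.09, 2.62], [-3.14, 3.14]. Speed limits (rad/s): [2.57, 2.57, 3.14, 3.14, 3.14, 3.14].

### API

Orientations are given as a rotation vector (axis times angle).
In Python, from station import get_obs, get_image, get_calibration, finish_job, look_for, masks_of, tip_of gives the robot as it stands.
- The arm moves only by the tool carry_out, never from a script. Its argument "increments" is a list of rows, each a list of 3 entries, a list of its own where there are three numbers: the turn, a rotation vector about the world's x, y, z in units of 0.1 rad (1.0 is 0.1 rad), then the shift along the world's x, y, z in units of 20 mm (1.0 is 20 mm), then the opening, from 0 (shut) to 1 (fully open). A call has 1 to 8 rows; each row shifts and turns the pose as measured when the row begins; what a row does not reach is not made up. A row lasts 1/10 s, in which the tool goes at most 50 mm and 8.59 degrees, less where a joint would pass 70% of its speed; a pose out of reach is approached as far as the arm can. A call with a number of a shift or a turn outside -1 to 1 is refused whole. A call with a gripper value outside its range is refused whole. The fingers move at their own pace and stop on an object; "squeeze" is the grip in N (left out, the last holds). Time passes only in rows, so rows that do not move let the fingers close. It gives the time, the measured TCP pose, the force and the opening at its end, in the units of the state.
- get_obs(): the state, without advancing time (a new reading comes with each control period).
- get_image(name): name is "side" or "top"; returns (picture, depth): 384x512x3 uint8, blue, green, red; 384x512 float32, m along the optical axis (not along the pixel's ray), 0 where there is no reading.
- get_calibration(name): a dict with "fx", "fy", "cx", "cy" (pixels), "position" and "orientation" of the camera in the world. Camera axes: x right, y down, z forward; pixel columns grow to the right and rows downward; lengths in m; the calibration is good to about 2 mm. A picture is of the moment at which its call begins. get_calibration takes no time and is no camera call.
- finish_job(): hands the job in, once; it reports no verdict.
Trained networks look in the newest picture that a camera, given by its name, has taken for a name from the list of things; names that differ only in an ending like _2 or _b are one class to them, and where a whole thing is asked for, a point or a joint stands for the part that bears it (a point fixed in the world has none). Each returns a list of dicts, best first, with "p" (0 to 1); they miss things now and then, are a little off and sometimes report something else, mostly with a low value. They report only what shows in the picture. A call takes as long as a camera call. They do not tell look-alikes from the thing itself.
- look_for(camera, query): "centre" ([column, row] in pixels, amid what is visible of it).
- masks_of(camera, query): "region" (384x512 bool, what is visible of it) and "centre" ([column, row] in pixels, amid what is visible of it).
- tip_of(camera, query): "centre" ([column, row] in pixels: a listed point, or the origin of a listed thing).
The state is a dict: "t": time; "q": joint angles; "dq": joint speeds; "effort": joint torques, N m; "tool_pos": TCP position; "tool_rot": TCP orientation; "contact_force": force on the tool from outside, world axes, zero at the start; "wrist_torque": the same for the moment, N m; "opening": finger opening in m.
Only numpy, scipy, OpenCV 4.12 (cv2) and the standard library are available. Lean on these libraries where they do the work, as an engineer would, in place of code of your own. Each camera call takes 0.05 s, during which the arm holds its last target.

## Working session

There is one attempt and no reset: what is moved stays moved. The work goes in short steps, Python scripts to look and compute and a tool call to move; the robot and the scene stay as the last step left them, time stands still between calls to the robot, and variables do not carry over. Pictures are saved under pics/ and viewed, and the job is handed in when it is done.

Besides the shell and the picture viewer there is one more tool, called after ">>>" by a JSON object that holds its "fn" and its "kwargs", one argument or row to a line. carry_out: Moves the arm, as the interface text tells. Shifts and turns lie within -1 to 1; 1 stands for 20 mm of shift or 0.1 rad of turn. Its arguments: {"type":"object","properties":{"increments":{"type":"array","items":{"type":"array"}},"squeeze":{"type":"number"}},"required":["increments"]}

```bash
ls; mkdir -p pics; cat > h.py <<'E'
import numpy as np,cv2
from scipy.spatial.transform import Rotation as R
from station import *
def cal(n):
    c=get_calibration(n);o=np.array(c['orientation'],float)
    M=R.from_rotvec(o).as_matrix() if o.size==3 else (o if o.shape==(3,3) else None)
    return c,M,np.array(c['position'])
def px2w(n,u,v,d):
    c,M,p=cal(n);return M@np.array([(u-c['cx'])/c['fx']*d,(v-c['cy'])/c['fy']*d,d])+p
def ray_z(n,u,v,z):
    c,M,p=cal(n);r=M@np.array([(u-c['cx'])/c['fx'],(v-c['cy'])/c['fy'],1]);return p+r*(z-p[2])/r[2]
def w2px(n,P):
    c,M,p=cal(n);q=M.T@(np.array(P)-p);return c['cx']+c['fx']*q[0]/q[2],c['cy']+c['fy']*q[1]/q[2],q[2]
def cloud(n,D):
    c,M,p=cal(n);v,u=np.mgrid[0:384,0:512]
    P=np.stack([(u-c['cx'])/c['fx']*D,(v-c['cy'])/c['fy']*D,D],-1)@M.T+p
    P[D<=0]=np.nan;return P
E
python3 - <<'E'
from h import *
for n in('top','side'):
    print(n,get_calibration(n))
    im,D=get_image(n);cv2.imwrite(f'pics/{n}0.png',cv2.resize(im,(768,576)));np.savez(f'{n}0.npz',im=im,D=D)
print(get_obs())
E
```

```text
pics
top {'fx': 459.6711954186294, 'fy': 459.6711954186294, 'cx': 255.16391062425058, 'cy': 197.66925396139297, 'position': array([ 0.38085377, -0.09811969,  1.31388096]), 'orientation': array([-2.16251345,  2.11723302, -0.14112171])}
side {'fx': 386.21240716930816, 'fy': 386.21240716930816, 'cx': 254.06409255849587, 'cy': 184.18329207544704, 'position': array([0.12622382, 0.73508875, 0.75612316]), 'orientation': array([-0.60104303,  2.5101967 , -1.35542693])}
{'t': 0.1, 'q': array([-1.29799869e+00,  5.32927707e-02,  1.61411260e+00,  5.88205240e-05,
        1.47601443e+00, -1.18985597e-01]), 'dq': array([ 0.00029784,  0.00122812, -0.00329132,  0.00056544, -0.00057189,
       -0.00094517]), 'effort': array([ 5.32944023e-05, -3.94902813e+01, -3.71363819e+01,  2.51503036e-05,
        3.87409120e-03, -6.93711861e-07]), 'tool_pos': array([ 0.23859944, -0.57741143,  0.40361082]), 'tool_rot': array([ 0.91714687,  1.37083162, -0.91511446]), 'contact_force': array([-0.05496948, -0.05761237, -0.16369163]), 'wrist_torque': array([ 0.03127028, -0.00408074, -0.04121178]), 'opening': 0.0855037768756835}
```

View pics/top0.png

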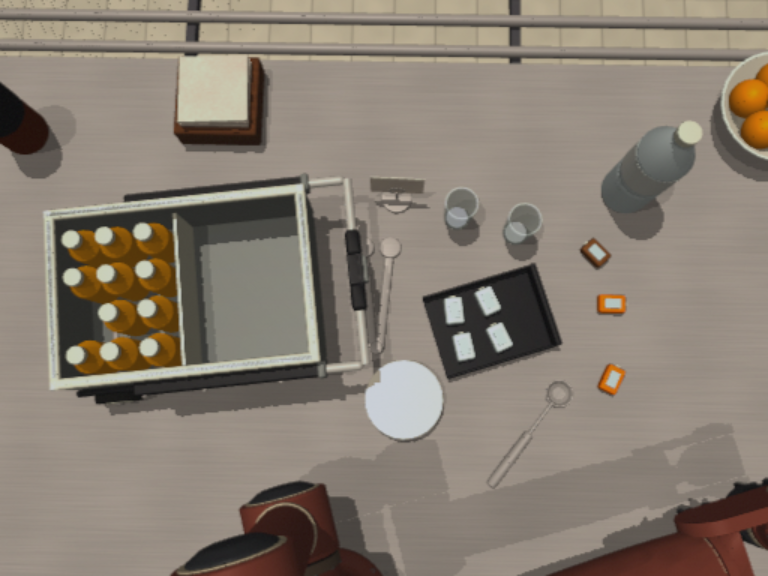

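View pics/side0.png

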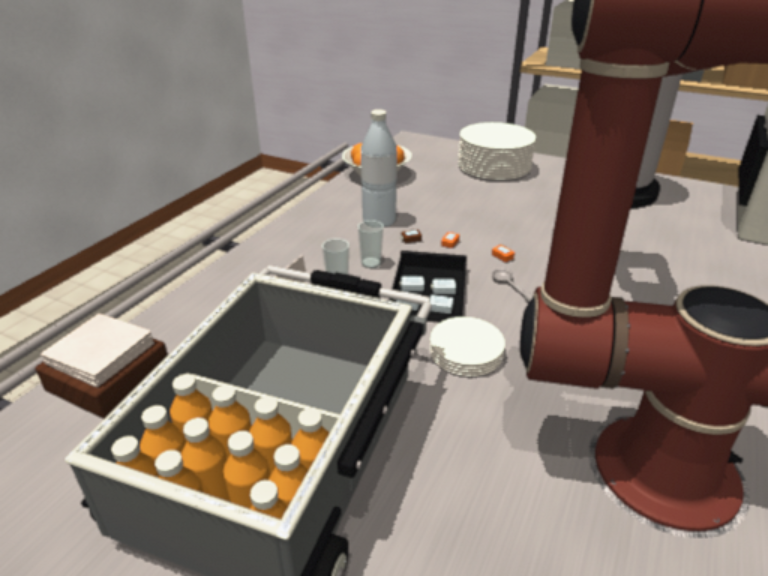

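The top view shows the tub at left (handle at about (357,270), empty half to its right). The black tray is at (490,322) with four pale blocks. The orange blocks at (612,303) and (612,380) and the brown one at (595,252) are look-alikes off the tray, so I'll ignore those. Next I measure.

```bash
python3 - <<'E'
from h import *
im=np.load('top0.npz')['im'];D=np.load('top0.npz')['D'];P=cloud('top',D)
for q in ['tub','tub_well','grip_mid','release_face','tray_mid','tray_back','block1_mid','glass_a','card_holder','saucers','tongs','ladle']:
    for r in tip_of('top',q)[:5]:
        u,v=r['centre'];z={'tub_well':.19,'grip_mid':.15,'release_face':.15,'tray_mid':.021,'tray_back':.021,'block1_mid':.015}.get(q,0)
        print(q,round(r['p'],2),np.round([u,v],1),np.round(ray_z('top',u,v,z),3))
# tub rim
Z=P[...,2]
m=(Z>.18)&(Z<.2);m[:, 215:]=False;m[:110]=False;m[265:]=False
n,l,s,c=cv2.connectedComponentsWithStats(m.astype(np.uint8))
i=1+np.argmax(s[1:,4]);pts=P[l==i]
print('rim',s[i],cv2.minAreaRect(pts[:,:2].astype(np.float32)),np.median(pts[:,2]), 'counter',np.nanmedian(Z[280:300,200:300]))
b=cv2.boxPoints(cv2.minAreaRect(pts[:,:2].astype(np.float32)));print(b)
# tray dark
hsv=cv2.cvtColor(im,cv2.COLOR_BGR2HSV)
m=((hsv[...,2]<60)&(Z<.08)).astype(np.uint8);m[:,:275]=0;m[:170]=0;m[260:]=0;m[:,380:]=0
m=cv2.morphologyEx(m,cv2.MORPH_CLOSE,np.ones((15,15)))
n,l,s,c=cv2.connectedComponentsWithStats(m);i=1+np.argmax(s[1:,4])
pts=P[l==i];pts=pts[~np.isnan(pts[:,0])]
print('tray',s[i],cv2.minAreaRect(pts[:,:2].astype(np.float32)))
w=pts[(pts[:,2]>.034)&(pts[:,2]<.05)];print('back',len(w),cv2.minAreaRect(w[:,:2].astype(np.float32)),w.mean(0))
# grip
m=((hsv[...,2]<60)&(Z>.13)&(Z<.19)).astype(np.uint8);m[:,:228]=0;m[:,250:]=0
pts=P[m>0];print('grip',len(pts),cv2.minAreaRect(pts[:,:2].astype(np.float32)),pts[:,2].max())
cv2.imwrite('pics/crop.png',cv2.resize(im[110:260,200:400],(800,600),interpolation=cv2.INTER_CUBIC))
E
```

```text
tub 0.85 [140.  199.5] [0.56  0.255 0.   ]
tub_well 0.71 [158.2 184.1] [0.574 0.161 0.19 ]
grip_mid 0.95 [234.5 179.5] [ 0.597 -0.026  0.15 ]
grip_mid 0.38 [325.9 215.4] [ 0.509 -0.261  0.15 ]
release_face 0.51 [246.9 180.2] [ 0.596 -0.058  0.15 ]
tray_mid 0.74 [327.5 216.3] [ 0.52  -0.284  0.021]
tray_back 0.72 [363.9 205.7] [ 0.553 -0.387  0.021]
block1_mid 0.62 [233.3 180.6] [ 0.619 -0.015  0.015]
block1_mid 0.52 [329.5 225.7] [ 0.495 -0.29   0.015]
block1_mid 0.5 [394.  171.2] [ 0.655 -0.475  0.015]
glass_a 0.89 [349.  157.2] [ 0.697 -0.35   0.   ]
glass_a 0.73 [303.4 143. ] [ 0.738 -0.217  0.   ]
card_holder 0.57 [261.7 130.8] [ 0.772 -0.093  0.   ]
card_holder 0.27 [305.6 209. ] [ 0.543 -0.224  0.   ]
saucers 0.76 [266.4 262.8] [ 0.387 -0.114  0.   ]
tongs 0.92 [251.3 192.3] [ 0.588 -0.067  0.   ]
tongs 0.41 [246.1 180.9] [ 0.621 -0.051  0.   ]
ladle 0.86 [349.8 290.1] [ 0.316 -0.349  0.   ]
rim [  29  122  185  138 4180] ((0.5597419738769531, 0.25745895504951477), (0.3054281771183014, 0.444542795419693), 7.294366359710693) 0.18998264714907653 counter 0.0011003310527970545
[[0.38004267 0.45854184]
 [0.43648493 0.01759675]
 [0.7394413  0.05637607]
 [0.682999   0.49732116]]
tray [ 282  176   92   77 4459] ((0.527108371257782, -0.2816690504550934), (0.15949055552482605, 0.21626333892345428), 17.911256790161133)
back 207 ((0.5325517654418945, -0.2946889400482178), (0.15676917135715485, 0.18899990618228912), 17.52967071533203) [ 0.55693696 -0.37822428  0.04133718]
grip 482 ((0.5945581197738647, -0.03356043994426727), (0.13612627983093262, 0.025301378220319748), 7.499936103820801) 0.17288350869610425
```

View pics/crop.png

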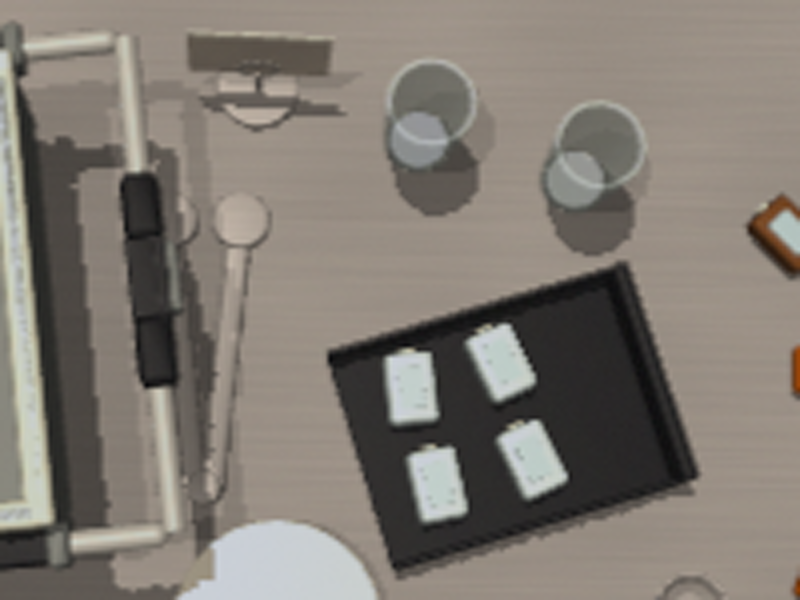

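```bash
cat >> h.py <<'E'
def goto(pos,zdir,xdir=(0,0,-1)):
    o=get_obs();Rc=R.from_rotvec(o['tool_rot']);x=np.array(xdir,float);x/=np.linalg.norm(x)
    z=np.array(zdir,float);z-=z@x*x;z/=np.linalg.norm(z)
    best=None
    for s in(1,-1):
        T=R.from_matrix(np.stack([x,np.cross(s*z,x),s*z],1));rv=(T*Rc.inv()).as_rotvec()
        if best is None or np.linalg.norm(rv)<np.linalg.norm(best[0]):best=(rv,s)
    print('t',o['t'],'pos',np.round(o['tool_pos'],4),'xax',np.round(Rc.as_matrix()[:,0],3),'zax',np.round(Rc.as_matrix()[:,2],3),'q',np.round(o['q'],2),'F',np.round(o['contact_force'],1),'op',round(o['opening'],4))
    print('turn units',np.round(best[0]/.1,2),'shift units',np.round((np.array(pos)-o['tool_pos'])/.02,2))
TX=np.array([-.307,.952,0]);TUB=np.array([-.127,.992,0])
E
python3 - <<'E'
from h import *
d=np.load('top0.npz');P=cloud('top',d['D']);v=~np.isnan(P[...,0])
c=np.array([.527,-.2817]);ty=np.array([-TX[1],TX[0]])
a=(P[...,:2]-c)@TX[:2];b=(P[...,:2]-c)@ty
m=v&(abs(b)<.06)
for lo in np.arange(-.135,-.08,.005):
    k=m&(a>=lo)&(a<lo+.005);print(round(lo,3),k.sum(),np.round(np.median(P[k][:,2]),4) if k.sum() else'')
for lo in np.arange(-.1,.1,.01):
    k=v&(abs(a)<.08)&(b>=lo)&(b<lo+.01);print('b',round(lo,3),np.round(np.percentile(P[k][:,2],[50,90]),4))
goto((.559,-.381,.185),TX)
E
```

```text
-0.135 72 0.0007
-0.13 73 0.0001
-0.125 43 0.0014
-0.12 0 
-0.115 21 0.0398
-0.11 74 0.0424
-0.105 155 0.0383
-0.1 131 0.0088
-0.095 72 0.0045
-0.09 74 0.0049
-0.085 72 0.0045
-0.08 74 0.004
b -0.1 [0.0009 0.0033]
b -0.09 [0.0018 0.0277]
b -0.08 [0.0079 0.0289]
b -0.07 [0.0051 0.0246]
b -0.06 [0.0084 0.0285]
b -0.05 [0.0105 0.029 ]
b -0.04 [0.009  0.0286]
b -0.03 [0.0086 0.0293]
b -0.02 [0.0052 0.0251]
b -0.01 [0.0043 0.0078]
b -0.0 [0.0053 0.0242]
b 0.01 [0.0085 0.0279]
b 0.02 [0.0084 0.0284]
b 0.03 [0.0095 0.0281]
b 0.04 [0.0081 0.0286]
b 0.05 [0.0053 0.0263]
b 0.06 [0.0042 0.0075]
b 0.07 [0.0248 0.0301]
b 0.08 [0.0004 0.0038]
b 0.09 [0.0004 0.0039]
t 0.7 pos [ 0.2387 -0.5776  0.4047] xax [ 0. -0. -1.] zax [ 0.382 -0.924  0.   ] q [-1.3   0.05  1.61 -0.    1.48 -0.12] F [-0.5 -0.6  0.9] op 0.0853
turn units [ 0.   0.  -0.8] shift units [ 16.02   9.83 -10.99]
```

>>> {"fn": "carry_out", "kwargs": {
  "increments": [
    [[0, 0, -0.2], [1, 0.6, 0], 0.5],
    [[0, 0, -0.2], [1, 0.6, 0], 0.5],
    [[0, 0, -0.2], [1, 0.6, 0], 0.5],
    [[0, 0, -0.2], [1, 0.6, 0], 0.5],
    [[0, 0, 0], [1, 0.6, 0], 0.5],
    [[0, 0, 0], [1, 0.6, 0], 0.5],
    [[0, 0, 0], [1, 0.6, 0], 0.5],
    [[0, 0, 0], [1, 0.6, 0], 0.5]
  ]
}}

```text
t: 1.5
tool_pos: [0.4015, -0.4794, 0.4052]
tool_rot: [0.982, 1.336, -0.985]
contact_force: [-0.5, 0.2, -0.4]
opening: 0.0428
```

>>> {"fn": "carry_out", "kwargs": {
  "increments": [
    [[0, 0, 0], [1, 0.6, -0.5], 0.5],
    [[0, 0, 0], [1, 0.6, -0.5], 0.5],
    [[0, 0, 0], [1, 0.6, -0.5], 0.5],
    [[0, 0, 0], [1, 0.6, -0.5], 0.5],
    [[0, 0, 0], [1, 0.6, -0.5], 0.5],
    [[0, 0, 0], [1, 0.6, -0.5], 0.5],
    [[0, 0, 0], [1, 0.6, -0.5], 0.5],
    [[0, 0, 0], [0.5, 0.3, 0], 0.5]
  ]
}}

```text
t: 2.3
tool_pos: [0.5586, -0.3843, 0.3341]
tool_rot: [0.98, 1.334, -0.984]
contact_force: [-1.0, 1.2, -0.5]
opening: 0.0424
```

```bash
python3 -c "
from h import *
goto((.5595,-.383,.185),TX)"
```

```text
t 2.3 pos [ 0.5586 -0.3843  0.3341] xax [ 0.001 -0.004 -1.   ] zax [ 0.299 -0.954  0.005] q [-0.71  0.22  1.55 -0.    1.37  0.56] F [-1.   1.2 -0.5] op 0.0424
turn units [0.04 0.01 0.08] shift units [ 0.05  0.07 -7.46]
```

Tracking is exact. I'll descend 149 mm.

>>> {"fn": "carry_out", "kwargs": {
  "increments": [
    [[0, 0, 0.1], [0, 0.1, -1], 0.5],
    [[0, 0, 0], [0, 0, -1], 0.5],
    [[0, 0, 0], [0, 0, -1], 0.5],
    [[0, 0, 0], [0, 0, -1], 0.5],
    [[0, 0, 0], [0, 0, -1], 0.5],
    [[0, 0, 0], [0, 0, -1], 0.5],
    [[0, 0, 0], [0, 0, -0.8], 0.5],
    [[0, 0, 0], [0, 0, -0.4], 0.5]
  ]
}}

```text
t: 3.1
tool_pos: [0.5608, -0.3841, 0.1932]
tool_rot: [0.966, 1.327, -0.976]
contact_force: [-1.2, 1.1, -0.3]
opening: 0.0425
```

```bash
python3 -c "
from h import *
goto((.5595,-.383,.185),TX)
im,D=get_image('top');cv2.imwrite('pics/t1.png',cv2.resize(im[110:260,250:450],(800,600)))
im,D=get_image('side');cv2.imwrite('pics/s1.png',cv2.resize(im[120:245,210:370],(800,600)))"
```

```text
t 3.1 pos [ 0.5608 -0.3841  0.1932] xax [ 0.009 -0.014 -1.   ] zax [ 0.311 -0.95   0.016] q [-0.71  0.37  1.62 -0.    1.14  0.55] F [-1.2  1.1 -0.3] op 0.0425
turn units [ 0.14  0.09 -0.04] shift units [-0.06  0.05 -0.41]
```

View pics/s1.png

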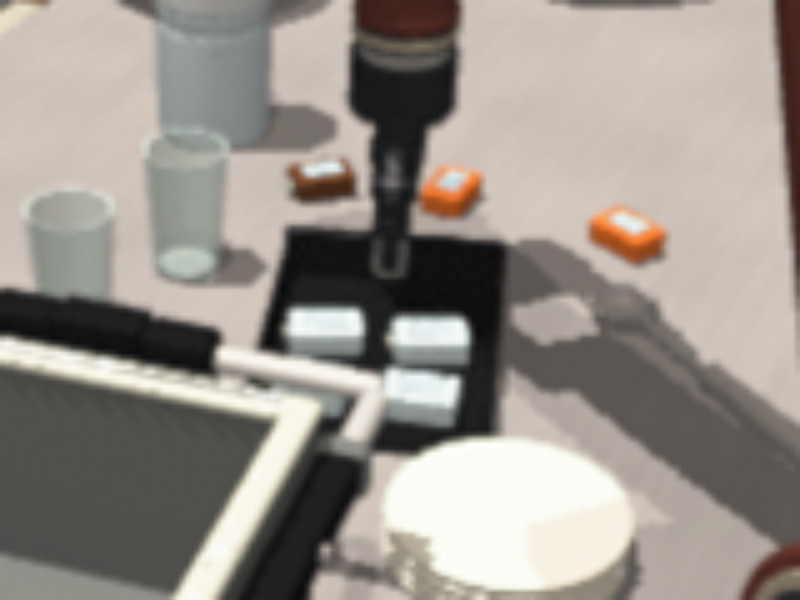

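The side crop shows the fingers over the back wall at (390,255). The four pale blocks are just in front, and the orange and brown ones are off the tray. I'll lower a little and close.

>>> {"fn": "carry_out", "kwargs": {
  "increments": [
    [[0.1, 0.1, 0], [0, 0, -0.4], 0.5],
    [[0, 0, 0], [0, 0, 0], 0.2],
    [[0, 0, 0], [0, 0, 0], 0],
    [[0, 0, 0], [0, 0, 0], 0],
    [[0, 0, 0], [0, 0, 0], 0],
    [[0, 0, 0], [0, 0, 0], 0]
  ],
  "squeeze": 90
}}

```text
t: 3.8
tool_pos: [0.5618, -0.3845, 0.1883]
tool_rot: [0.97, 1.339, -0.975]
contact_force: [0.2, -0.2, -0.9]
opening: 0.0106
```

>>> {"fn": "carry_out", "kwargs": {
  "increments": [
    [[0, 0, 0], [0, 0, 0.3], 0],
    [[0, 0, 0], [0, 0, 0.5], 0],
    [[0, 0, 0], [0, 0, 0.7], 0],
    [[0, 0, 0], [0, 0, 0.7], 0],
    [[0, 0, 0], [0, 0, 0.5], 0],
    [[0, 0, 0], [0, 0, 0], 0]
  ]
}}

```text
t: 4.4
tool_pos: [0.5615, -0.3846, 0.2471]
tool_rot: [0.968, 1.336, -0.976]
contact_force: [0.7, -0.3, -2.8]
opening: 0.01
```

```bash
python3 -c "
from h import *
goto((.5595,-.383,.25),TX)
im,D=get_image('top');cv2.imwrite('pics/t2.png',cv2.resize(im[110:260,250:450],(800,600)))
im,D=get_image('side');cv2.imwrite('pics/s2.png',cv2.resize(im[120:245,210:370],(800,600)))"
```

```text
t 4.4 pos [ 0.5615 -0.3846  0.2471] xax [ 0.002 -0.008 -1.   ] zax [ 0.312 -0.95   0.008] q [-0.71  0.31  1.59 -0.    1.23  0.55] F [ 0.7 -0.3 -2.8] op 0.01
turn units [ 0.08  0.02 -0.05] shift units [-0.1   0.08  0.15]
```

View pics/s2.png

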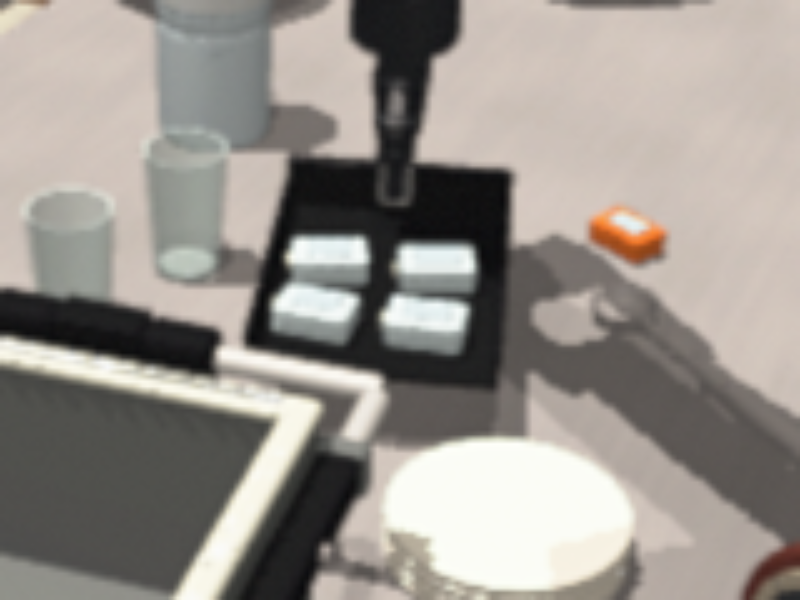

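>>> {"fn": "carry_out", "kwargs": {
  "increments": [
    [[0, 0, 0], [0, 0, 0.5], 0],
    [[0, 0, 0], [0, 0, 0.9], 0],
    [[0, 0, 0], [0, 0, 1], 0],
    [[0, 0, -0.1], [0.1, 0.2, 1], 0],
    [[0, 0, -0.2], [0.2, 0.4, 1], 0],
    [[0, 0, -0.2], [0.2, 0.6, 1], 0],
    [[0, 0, -0.2], [0.2, 0.8, 1], 0],
    [[0, 0, -0.2], [0.2, 0.8, 1], 0]
  ]
}}

```text
t: 5.3
tool_pos: [0.5765, -0.3269, 0.3985]
tool_rot: [1.043, 1.312, -1.05]
contact_force: [-0.9, 0.4, -4.5]
opening: 0.0102
```

>>> {"fn": "carry_out", "kwargs": {
  "increments": [
    [[0, 0, -0.2], [0.2, 1, 0.7], 0],
    [[0, 0, -0.2], [0.2, 1, 0.3], 0],
    [[0, 0, -0.2], [0.2, 1, 0], 0],
    [[0, 0, -0.2], [0.2, 1, 0], 0],
    [[0, 0, -0.2], [0.2, 1, 0], 0],
    [[0, 0, -0.1], [0.2, 1, 0], 0],
    [[0, 0, 0], [0.2, 1, 0], 0],
    [[0, 0, 0], [0.2, 1, 0], 0]
  ]
}}

```text
t: 6.1
tool_pos: [0.6078, -0.1606, 0.436]
tool_rot: [1.127, 1.249, -1.135]
contact_force: [0.1, 0.3, -3.7]
opening: 0.0105
```

```bash
python3 -c "
from h import *
goto((.608,-.119,.42),TUB)
"
```

```text
t 6.1 pos [ 0.6078 -0.1606  0.436 ] xax [ 0.002 -0.008 -1.   ] zax [ 0.103 -0.995  0.008] q [-0.38  0.04  1.57 -0.01  1.52  1.09] F [ 0.1  0.3 -3.7] op 0.0105
turn units [0.08 0.02 0.24] shift units [ 0.01  2.08 -0.8 ]
```

>>> {"fn": "carry_out", "kwargs": {
  "increments": [
    [[0, 0, 0.1], [0, 1, -0.4], 0],
    [[0, 0, 0.1], [0, 0.9, -0.4], 0],
    [[-0.5, -0.06, 0], [-0.07, 0.5, 0.3], 0],
    [[-0.5, -0.06, 0], [-0.07, 0.5, 0.3], 0],
    [[-0.5, -0.06, 0], [-0.07, 0.5, 0.3], 0],
    [[-0.5, -0.06, 0], [-0.07, 0.5, 0.3], 0],
    [[-0.5, -0.06, 0], [-0.07, 0.5, 0.3], 0],
    [[0, 0, 0], [0, 0, 0], 0]
  ]
}}

```text
t: 6.9
tool_pos: [0.5982, -0.0645, 0.4535]
tool_rot: [0.928, 1.059, -1.222]
contact_force: [0.8, -0.3, -3.7]
opening: 0.0104
```

```bash
cat >>h.py <<'E'
def front():
    o=get_obs();M=R.from_rotvec(o['tool_rot']).as_matrix();s=-np.sign(M[:,2]@TUB)*-1
    tx=M[:,2]*s;f=o['tool_pos']+M[:,0]*.188+tx*.214
    d=f-np.array([.56,.257,0]);print('front tubx',round(d@TUB,4),'tuby',round(d@np.array([-.992,-.127,0]),4),'z',round(f[2],4),'tilt deg',round(-np.degrees(np.arcsin(tx[2])),1))
E
python3 -c "
from h import *
goto((.608,-.119,.42),TUB)
front()
im,D=get_image('top');cv2.imwrite('pics/t3.png',cv2.resize(im,(768,576)))
im,D=get_image('side');cv2.imwrite('pics/s3.png',cv2.resize(im,(768,576)))"
```

```text
t 6.9 pos [ 0.5982 -0.0645  0.4535] xax [ 0.03  -0.263 -0.964] zax [ 0.123 -0.956  0.265] q [-0.19 -0.04  1.63 -0.26  1.47  1.27] F [ 0.8 -0.3 -3.7] op 0.0104
turn units [ 2.66  0.3  -0.  ] shift units [ 0.49 -2.72 -1.68]
front tubx -0.1671 tuby 0.0039 z 0.2156 tilt deg 15.3
```

View pics/t3.png

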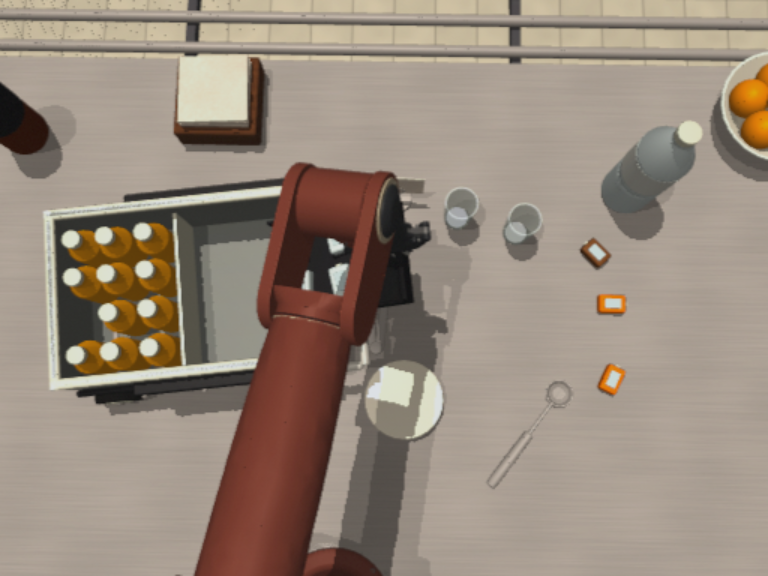

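View pics/s3.png

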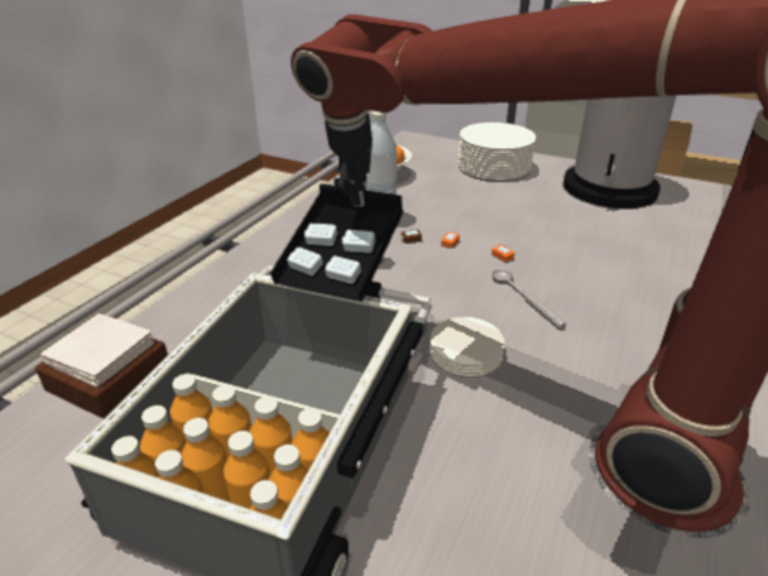

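```bash
python3 -c "
from h import *
U=TUB;V=np.array([-.992,-.127,0]);O=np.array([.56,.257,0])
for a,b,z,n in [(-.167,0.084,.2156,'front'),(-.167,-.076,.2156,'front'),(-.22,.15,.19,'rimout'),(-.22,-.15,.19,''),(-.206,0,.19,'rim mid in')]:
  u,v,_=w2px('side',O+a*U+b*V+[0,0,z]);print(n,u*1.5,v*1.5)
z=np.load('side0.npz')
im,D=get_image('side');cv2.imwrite('pics/s4.png',cv2.resize(im[115:235,160:320],(800,600),interpolation=cv2.INTER_CUBIC))
print(tip_of('side','tray_mid')[:2])
P=cloud('side',D);g=cv2.cvtColor(im,cv2.COLOR_BGR2GRAY)
d=(P-O);a=d@U;b=d@V
m=(g<45)&(P[...,2]>.195)&(P[...,2]<.4)&(abs(b)<.1)&(a<-.1);print(m.sum())
for lo in np.arange(-.3,-.14,.01):
  k=m&(a>=lo)&(a<lo+.01);print(round(lo,2),k.sum(),np.round(np.median(P[k][:,2]),3) if k.sum() else '')
"
```

```text
front 361.4893771397847 301.64745778151473
front 272.5357961968636 283.06703005639054
rimout 410.4946088009807 304.32027705216046
 251.93715824782015 271.8180126656831
rim mid in 324.4966068565524 291.7176249009329
[{'centre': [224.8, 156.3], 'p': 0.56}]
3327
-0.3 88 0.28
-0.29 69 0.276
-0.28 50 0.251
-0.27 110 0.245
-0.26 174 0.243
-0.25 84 0.242
-0.24 57 0.24
-0.23 46 0.246
-0.22 47 0.235
-0.21 79 0.23
-0.2 185 0.226
-0.19 210 0.223
-0.18 228 0.221
-0.17 95 0.22
-0.16 3 0.241
-0.15 0
```

View pics/s4.png

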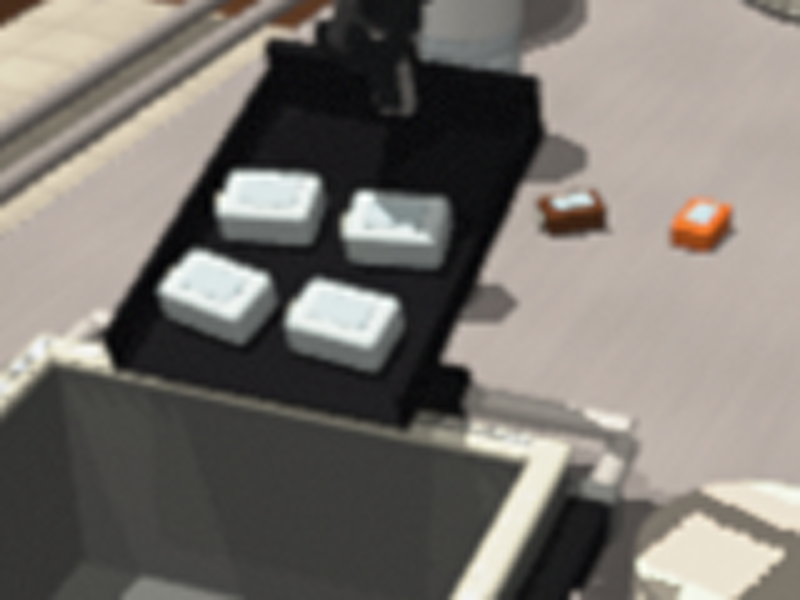

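>>> {"fn": "carry_out", "kwargs": {
  "increments": [
    [[-0.25, -0.03, 0], [-0.05, 0.37, 0.13], 0],
    [[-0.25, -0.03, 0], [-0.05, 0.37, 0.13], 0],
    [[-0.25, -0.03, 0], [-0.05, 0.37, 0.13], 0],
    [[-0.25, -0.03, 0], [-0.05, 0.37, 0.13], 0],
    [[-0.25, -0.03, 0], [-0.05, 0.37, 0.13], 0],
    [[-0.25, -0.03, 0], [-0.05, 0.37, 0.13], 0],
    [[0, 0, 0], [0, 0, 0], 0],
    [[0, 0, 0], [0, 0, 0], 0]
  ]
}}

```text
t: 7.9
tool_pos: [0.5916, -0.0185, 0.4675]
tool_rot: [0.815, 0.933, -1.281]
contact_force: [-0.3, -0.1, -3.8]
opening: 0.0106
```

```bash
python3 -c "
from h import *
front()
im,D=get_image('side');cv2.imwrite('pics/s5.png',cv2.resize(im[115:265,140:340],(800,600),interpolation=cv2.INTER_CUBIC))"
```

```text
front tubx -0.1606 tuby 0.0051 z 0.2077 tilt deg 24.5
```

View pics/s5.png

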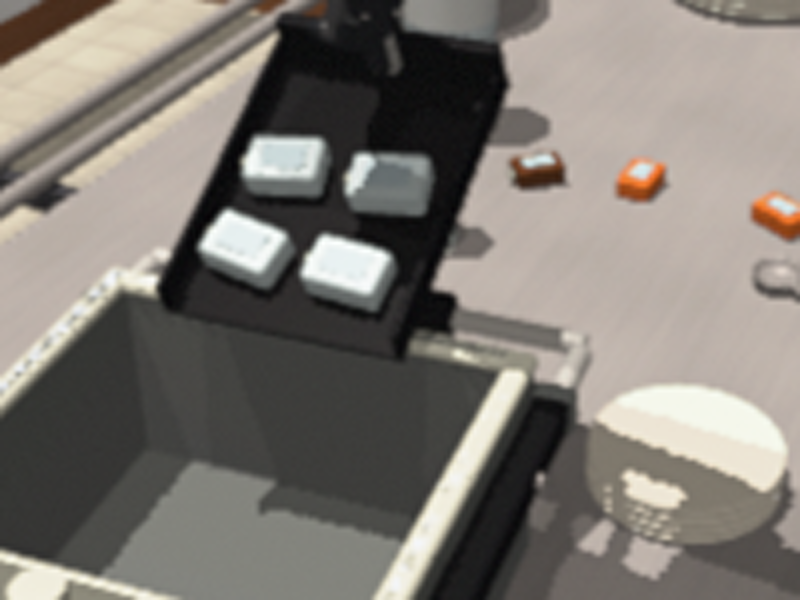

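Not sliding yet at 24.5°, and the front edge is inside the well. I'll keep tilting.

>>> {"fn": "carry_out", "kwargs": {
  "increments": [
    [[-0.25, -0.03, 0], [-0.05, 0.35, 0.15], 0],
    [[-0.25, -0.03, 0], [-0.05, 0.35, 0.15], 0],
    [[-0.25, -0.03, 0], [-0.05, 0.35, 0.15], 0],
    [[-0.25, -0.03, 0], [-0.05, 0.35, 0.15], 0],
    [[0, 0, 0], [0, 0, 0], 0],
    [[0, 0, 0], [0, 0, 0], 0],
    [[0, 0, 0], [0, 0, 0], 0]
  ]
}}

```text
t: 8.65
tool_pos: [0.5873, 0.0117, 0.4806]
tool_rot: [0.739, 0.846, -1.313]
contact_force: [-0.2, -0.2, -3.8]
opening: 0.011
```

```bash
python3 -c "
from h import *
front()
im,D=get_image('side');cv2.imwrite('pics/s6.png',cv2.resize(im[115:265,140:340],(800,600),interpolation=cv2.INTER_CUBIC))"
```

```text
front tubx -0.159 tuby 0.0056 z 0.2096 tilt deg 30.8
```

View pics/s6.png

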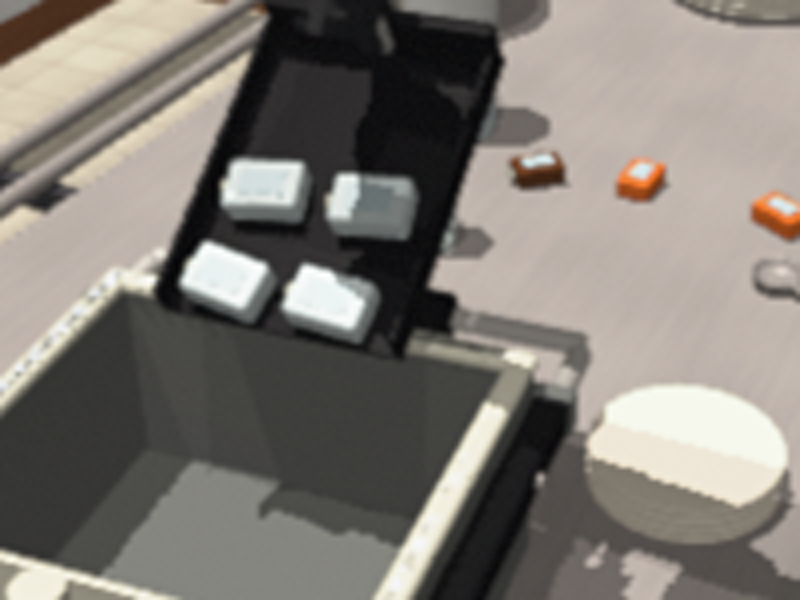

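>>> {"fn": "carry_out", "kwargs": {
  "increments": [
    [[-0.2, -0.03, 0], [-0.05, 0.3, 0.1], 0],
    [[-0.2, -0.03, 0], [-0.05, 0.3, 0.1], 0],
    [[-0.2, -0.03, 0], [-0.05, 0.3, 0.1], 0],
    [[0, 0, 0], [0, 0, 0], 0],
    [[0, 0, 0], [0, 0, 0], 0],
    [[0, 0, 0], [0, 0, 0], 0],
    [[0, 0, 0], [0, 0, 0], 0]
  ]
}}

```text
t: 9.4
tool_pos: [0.5841, 0.0309, 0.4882]
tool_rot: [0.696, 0.79, -1.33]
contact_force: [-0.3, 0.5, -2.0]
opening: 0.0107
```

```bash
python3 -c "
from h import *
front()
im,D=get_image('side');cv2.imwrite('pics/s7.png',cv2.resize(im[115:265,140:340],(800,600),interpolation=cv2.INTER_CUBIC))"
```

```text
front tubx -0.1576 tuby 0.0053 z 0.212 tilt deg 34.5
```

View pics/s7.png

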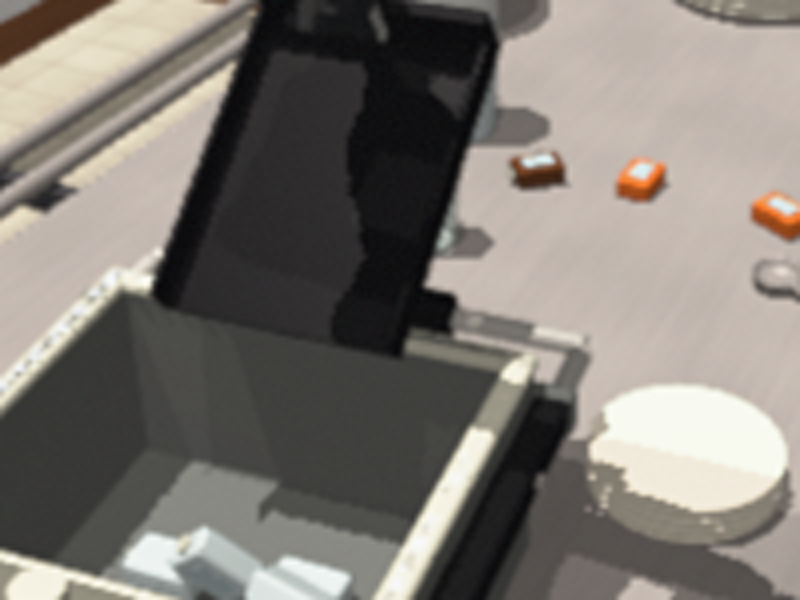

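The blocks have left the tray and lie on the tub floor (around (230,570)). I'll retract level and go back to the tray's first spot.

>>> {"fn": "carry_out", "kwargs": {
  "increments": [
    [[0.5, 0.06, 0], [0, 0, 0.3], 0],
    [[0.8, 0.1, 0], [0, -0.5, 0.2], 0],
    [[0.8, 0.1, 0], [0.1, -1, 0], 0],
    [[0.8, 0.1, 0], [0.1, -1, 0], 0],
    [[0.8, 0.1, 0], [0.1, -1, 0], 0],
    [[0.8, 0.1, 0], [0.1, -1, 0], 0],
    [[0.8, 0.1, 0], [0.1, -1, 0], 0],
    [[0.5, 0.07, 0], [0.1, -1, 0], 0]
  ]
}}

```text
t: 10.25
tool_pos: [0.5958, -0.1026, 0.4991]
tool_rot: [1.114, 1.268, -1.118]
contact_force: [-0.1, -0.1, -2.6]
opening: 0.0103
```

>>> {"fn": "carry_out", "kwargs": {
  "increments": [
    [[0, 0, 0.2], [0, -1, 0], 0],
    [[0, 0, 0.2], [0, -1, 0], 0],
    [[0, 0, 0.2], [0, -1, 0], 0],
    [[0, 0, 0.2], [0, -1, 0], 0],
    [[0, 0, 0.2], [0, -1, 0], 0],
    [[0, 0, 0.2], [-0.2, -1, 0], 0],
    [[0, 0, 0.2], [-0.2, -1, 0], 0],
    [[0, 0, 0.2], [-0.2, -1, 0], 0]
  ]
}}

```text
t: 11.05
tool_pos: [0.5829, -0.2734, 0.4993]
tool_rot: [0.985, 1.327, -1.002]
contact_force: [0.7, 0.7, -2.6]
opening: 0.0104
```

```bash
python3 -c "
from h import *
goto((.5618,-.3845,.195),TX)
im,D=get_image('side');cv2.imwrite('pics/s8.png',cv2.resize(im,(768,576)))
im,D=get_image('top');cv2.imwrite('pics/t8.png',cv2.resize(im,(768,576)))"
```

```text
t 11.05 pos [ 0.5829 -0.2734  0.4993] xax [-0.003 -0.011 -1.   ] zax [ 0.284 -0.959  0.01 ] q [-0.55  0.06  1.45 -0.01  1.63  0.73] F [ 0.7  0.7 -2.6] op 0.0104
turn units [ 0.11 -0.03  0.24] shift units [ -1.06  -5.55 -15.21]
```

View pics/t8.png

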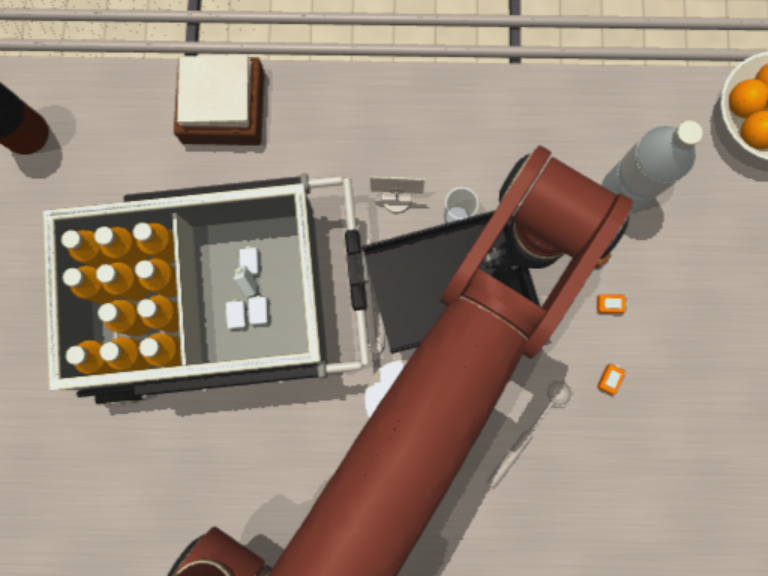

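View pics/s8.png

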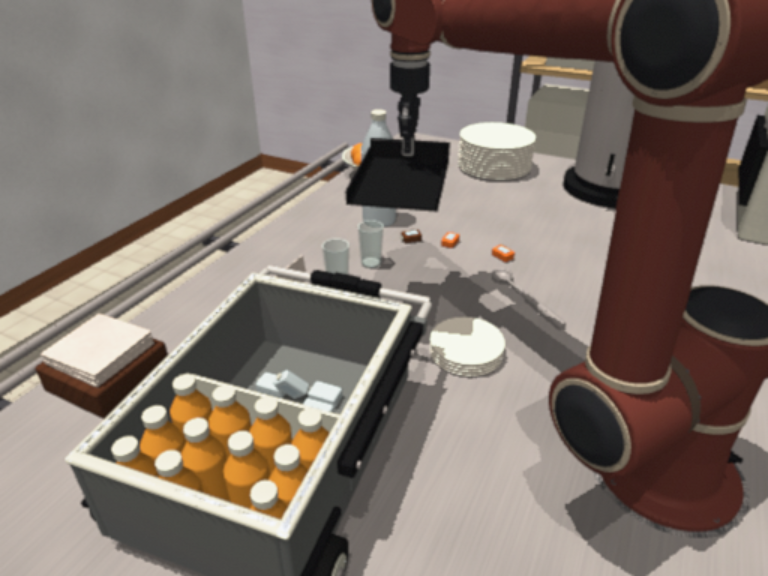

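All four blocks are in the well (top view around (245,290)), the tray is empty, and the other things are where they were. Now I set it down.

>>> {"fn": "carry_out", "kwargs": {
  "increments": [
    [[0, 0, 0.05], [-0.2, -1, -0.3], 0],
    [[0, 0, 0.05], [-0.2, -1, -0.7], 0],
    [[0, 0, 0.05], [-0.2, -1, -1], 0],
    [[0, 0, 0.05], [-0.2, -1, -1], 0],
    [[0.05, 0, 0.05], [-0.2, -1, -1], 0],
    [[0.05, 0, 0], [0, -0.5, -1], 0],
    [[0, 0, 0], [0, 0, -1], 0],
    [[0, 0, 0], [0, 0, -1], 0]
  ]
}}

```text
t: 11.95
tool_pos: [0.5632, -0.3871, 0.3601]
tool_rot: [0.973, 1.327, -0.98]
contact_force: [0.4, -0.0, -2.3]
opening: 0.0107
```

>>> {"fn": "carry_out", "kwargs": {
  "increments": [
    [[0, 0, 0], [0, 0, -1], 0],
    [[0, 0, 0], [0, 0, -1], 0],
    [[0, 0, 0], [0, 0, -1], 0],
    [[0, 0, 0], [0, 0, -1], 0],
    [[0, 0, 0], [0, 0, -1], 0],
    [[0, 0, 0], [0, 0, -1], 0],
    [[0, 0, 0], [0, 0, -0.5], 0],
    [[0, 0, 0], [0, 0, 0], 0]
  ]
}}

```text
t: 12.75
tool_pos: [0.5649, -0.3815, 0.2181]
tool_rot: [0.974, 1.335, -0.978]
contact_force: [-1.3, 0.4, -1.5]
opening: 0.0104
```

```bash
python3 -c "
from h import *
goto((.5618,-.3845,.189),TX)
"
```

```text
t 12.75 pos [ 0.5649 -0.3815  0.2181] xax [ 0.003 -0.005 -1.   ] zax [ 0.306 -0.952  0.006] q [-0.7   0.35  1.6  -0.    1.19  0.56] F [-1.3  0.4 -1.5] op 0.0104
turn units [0.05 0.03 0.01] shift units [-0.16 -0.15 -1.45]
```

>>> {"fn": "carry_out", "kwargs": {
  "increments": [
    [[0.05, 0, 0], [-0.1, -0.1, -0.7], 0],
    [[0, 0, 0], [0, 0, -0.4], 0],
    [[0, 0, 0], [0, 0, -0.25], 0],
    [[0, 0, 0], [0, 0, -0.1], 0],
    [[0, 0, 0], [0, 0, 0], 0]
  ]
}}

```text
t: 13.25
tool_pos: [0.5641, -0.3842, 0.1899]
tool_rot: [0.977, 1.333, -0.974]
contact_force: [-0.7, -0.4, -1.8]
opening: 0.0104
```

```bash
python3 -c "
from h import *
goto((.5618,-.3845,.189),TX)
"
```

```text
t 13.25 pos [ 0.5641 -0.3842  0.1899] xax [ 0.007 -0.003 -1.   ] zax [ 0.307 -0.952  0.005] q [-0.71  0.39  1.61  0.    1.14  0.55] F [-0.7 -0.4 -1.8] op 0.0104
turn units [0.03 0.07 0.  ] shift units [-0.12 -0.01 -0.05]
```

Still bearing nearly all its weight. I'll lower a couple of mm to touch, then open.

>>> {"fn": "carry_out", "kwargs": {
  "increments": [
    [[0, 0, 0], [0, 0, -0.15], 0],
    [[0, 0, 0], [0, 0, -0.05], 0],
    [[0, 0, 0], [0, 0, 0], 0.15],
    [[0, 0, 0], [0, 0, 0], 0.5],
    [[0, 0, 0], [0, 0, 0], 0.5],
    [[0, 0, 0], [0, 0, 0], 0.5]
  ]
}}

```text
t: 13.85
tool_pos: [0.5655, -0.3853, 0.1899]
tool_rot: [0.977, 1.327, -0.973]
contact_force: [0.4, 0.1, -0.1]
opening: 0.043
```

>>> {"fn": "carry_out", "kwargs": {
  "increments": [
    [[0, 0, 0], [0, 0, 0.5], 0.5],
    [[0, 0, 0], [0, 0, 1], 0.5],
    [[0, 0, 0], [0, 0, 1], 0.5],
    [[0, 0, 0], [0, 0, 1], 0.5],
    [[0, 0, 0], [0, 0, 1], 0.6],
    [[0, 0, 0], [0, 0, 1], 0.7],
    [[0, 0, 0], [0, 0, 1], 0.75],
    [[0, 0, 0], [0, 0, 1], 0.75]
  ]
}}

```text
t: 14.65
tool_pos: [0.5641, -0.3841, 0.3464]
tool_rot: [0.978, 1.331, -0.973]
contact_force: [0.8, -0.1, 0.5]
opening: 0.0638
```

```bash
python3 -c "
from h import *
goto((.597,-.034,.36),TUB)
im,D=get_image('side');cv2.imwrite('pics/s9.png',cv2.resize(im[115:265,180:380],(800,600)))"
```

```text
t 14.65 pos [ 0.5641 -0.3841  0.3464] xax [ 0.009 -0.003 -1.   ] zax [ 0.306 -0.952  0.006] q [-0.71  0.22  1.53  0.    1.38  0.55] F [ 0.8 -0.1  0.5] op 0.0638
turn units [ 0.04  0.09 -1.84] shift units [ 1.65 17.51  0.68]
```

View pics/s9.png

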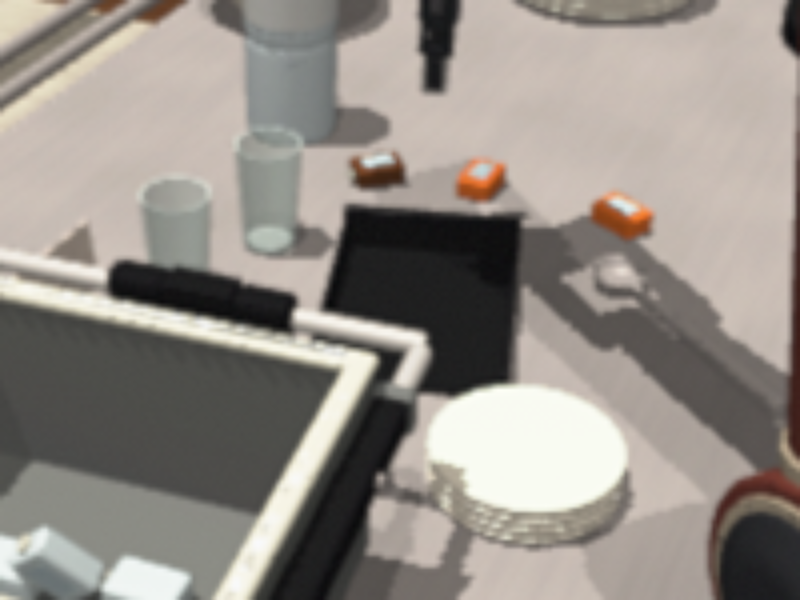

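>>> {"fn": "carry_out", "kwargs": {
  "increments": [
    [[0, 0, -0.2], [0, 0.5, 0.6], 0.8],
    [[0, 0, -0.2], [0.1, 1, 0.6], 0.8],
    [[0, 0, -0.2], [0.1, 1, 0.3], 0.8],
    [[0, 0, -0.2], [0.1, 1, 0], 0.8],
    [[0, 0, -0.2], [0.1, 1, 0], 0.8],
    [[0, 0, -0.2], [0.1, 1, 0], 0.8],
    [[0, 0, -0.2], [0.1, 1, 0], 0.8],
    [[0, 0, -0.2], [0.1, 1, 0], 0.8]
  ]
}}

```text
t: 15.5
tool_pos: [0.5782, -0.232, 0.3876]
tool_rot: [1.102, 1.244, -1.1]
contact_force: [0.2, 0.3, 0.7]
opening: 0.0684
```

>>> {"fn": "carry_out", "kwargs": {
  "increments": [
    [[0, 0, -0.2], [0.1, 1, 0], 0.8],
    [[0, 0, 0], [0.1, 1, 0], 0.8],
    [[0, 0, 0], [0.1, 1, 0], 0.8],
    [[0, 0, 0], [0.1, 1, 0], 0.8],
    [[0, 0, 0], [0.1, 1, 0], 0.8],
    [[0, 0, 0], [0.1, 1, 0], 0.8],
    [[0, 0, 0], [0.1, 1, 0], 0.8],
    [[0, 0, 0], [0, 1, 0], 0.8]
  ]
}}

```text
t: 16.3
tool_pos: [0.5914, -0.0648, 0.388]
tool_rot: [1.118, 1.232, -1.115]
contact_force: [-0.3, 0.4, 1.0]
opening: 0.0681
```

```bash
python3 -c "
from h import *
goto((.5977,-.037,.302),TUB)
"
```

```text
t 16.3 pos [ 0.5914 -0.0648  0.388 ] xax [ 0.024 -0.018 -1.   ] zax [ 0.118 -0.993  0.021] q [-0.23 -0.01  1.71 -0.01  1.42  1.22] F [-0.3  0.4  1. ] op 0.0681
turn units [0.18 0.24 0.09] shift units [ 0.31  1.39 -4.3 ]
```

>>> {"fn": "carry_out", "kwargs": {
  "increments": [
    [[0.2, 0.2, 0.1], [0.2, 0.7, 0], 0.8],
    [[0, 0, 0], [0.1, 0.6, -0.3], 0.8],
    [[0, 0, 0], [0, 0, 0], 0.8]
  ]
}}

```text
t: 16.6
tool_pos: [0.5977, -0.0355, 0.3817]
tool_rot: [1.116, 1.269, -1.108]
contact_force: [0.3, 0.6, -0.7]
opening: 0.0684
```

```bash
python3 -c "
from h import *
goto((.5977,-.037,.302),TUB)
im,D=get_image('side');cv2.imwrite('pics/s10.png',cv2.resize(im[100:220,160:320],(800,600),interpolation=cv2.INTER_CUBIC))
im,D=get_image('top');cv2.imwrite('pics/t10.png',cv2.resize(im[100:250,130:330],(800,600)))"
```

```text
t 16.6 pos [ 0.5977 -0.0355  0.3817] xax [ 0.003  0.004 -1.   ] zax [ 0.131 -0.991 -0.003] q [-0.18  0.01  1.7   0.    1.43  1.25] F [ 0.3  0.6 -0.7] op 0.0684
turn units [-0.04  0.03 -0.04] shift units [ 0.   -0.08 -3.98]
```

View pics/s10.png

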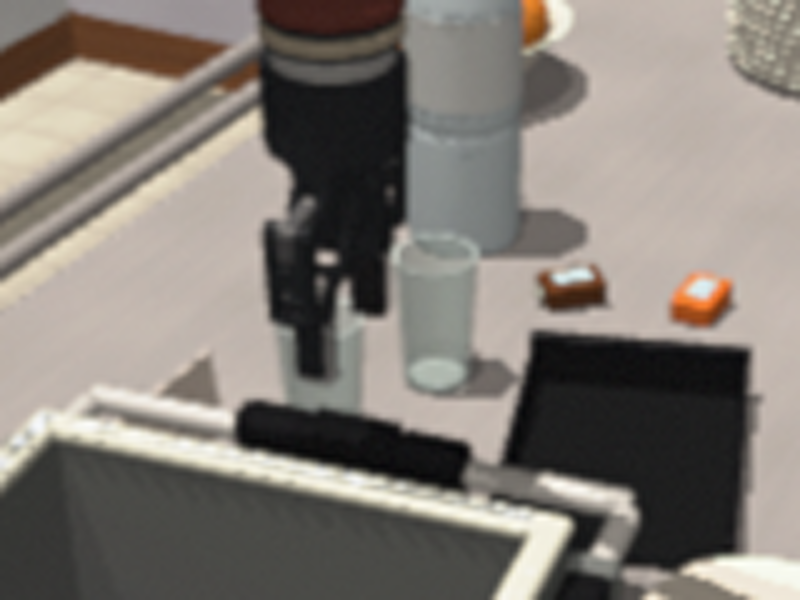

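View pics/t10.png

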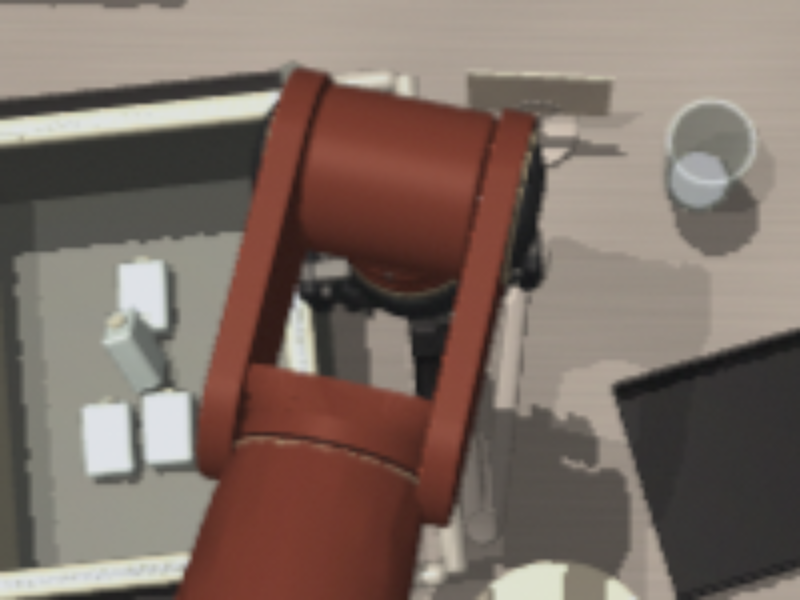

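>>> {"fn": "carry_out", "kwargs": {
  "increments": [
    [[0, 0, 0], [0, -0.05, -1], 0.8],
    [[0, 0, 0], [0, 0, -1], 0.8],
    [[0, 0, 0], [0, 0, -0.7], 0.8],
    [[0, 0, 0], [0, 0, -0.6], 0.8],
    [[0, 0, 0], [0, 0, -0.5], 0.8],
    [[0, 0, 0], [0, 0, 0], 0.8]
  ]
}}

```text
t: 17.3
tool_pos: [0.5982, -0.0416, 0.305]
tool_rot: [1.12, 1.261, -1.111]
contact_force: [-0.3, -0.4, -0.6]
opening: 0.0684
```

```bash
python3 -c "
from h import *
goto((.5977,-.037,.302),TUB)
im,D=get_image('side');cv2.imwrite('pics/s11.png',cv2.resize(im[130:220,180:300],(800,600),interpolation=cv2.INTER_CUBIC))"
```

```text
t 17.3 pos [ 0.5982 -0.0416  0.305 ] xax [ 0.008  0.001 -1.   ] zax [ 0.125 -0.992  0.   ] q [-0.19  0.07  1.76  0.    1.3   1.25] F [-0.3 -0.4 -0.6] op 0.0684
turn units [-0.01  0.08  0.02] shift units [-0.03  0.23 -0.15]
```

View pics/s11.png

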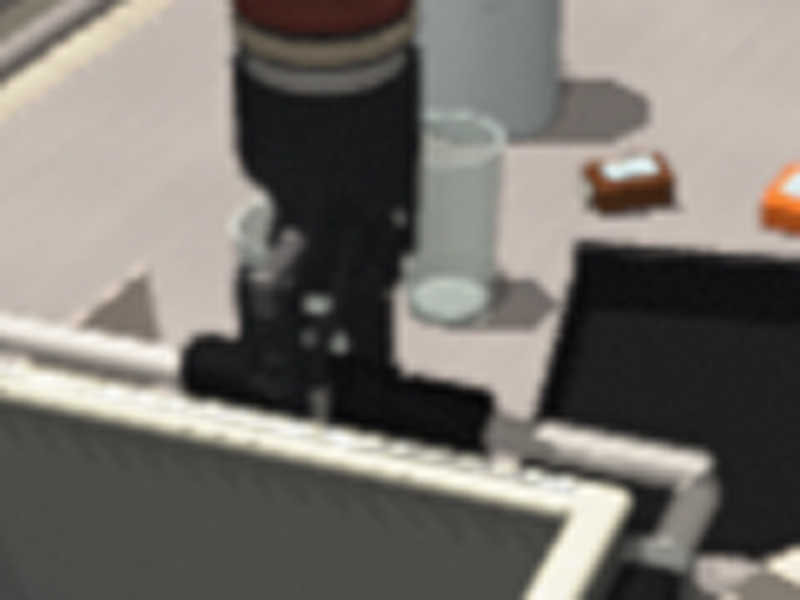

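>>> {"fn": "carry_out", "kwargs": {
  "increments": [
    [[0, 0, 0], [0, 0.2, -0.15], 0.7],
    [[0, 0, 0], [0, 0, 0], 0.5],
    [[0, 0, 0], [0, 0, 0], 0.3],
    [[0, 0, 0], [0, 0, 0], 0],
    [[0, 0, 0], [0, 0, 0], 0],
    [[0, 0, 0], [0, 0, 0], 0],
    [[0, 0, 0], [0, 0, 0], 0],
    [[0, 0, 0], [0, 0, 0], 0]
  ],
  "squeeze": 50
}}

```text
t: 18.15
tool_pos: [0.5992, -0.0361, 0.3057]
tool_rot: [1.12, 1.257, -1.105]
contact_force: [-0.4, 0.1, -1.3]
opening: 0.0261
```

```bash
python3 -c "
from h import *
goto((.5977,-.037,.302),TUB)
"
```

```text
t 18.15 pos [ 0.5992 -0.0361  0.3057] xax [ 0.013  0.    -1.   ] zax [ 0.128 -0.992  0.001] q [-0.18  0.07  1.76  0.    1.29  1.26] F [-0.4  0.1 -1.3] op 0.0261
turn units [-0.    0.13 -0.01] shift units [-0.07 -0.05 -0.19]
```

Opening of 26 mm against 33 mm with the button out means it is pressed. Now I pull.

>>> {"fn": "carry_out", "kwargs": {
  "increments": [
    [[0, 0, 0], [0, 0, 0], 0],
    [[0, 0, 0], [0.03, -0.25, 0], 0],
    [[0, 0, 0], [0.06, -0.5, 0], 0],
    [[0, 0, 0], [0.06, -0.5, 0], 0],
    [[0, 0, 0], [0.06, -0.5, 0], 0],
    [[0, 0, 0], [0.06, -0.5, 0], 0]
  ]
}}

```text
t: 18.75
tool_pos: [0.605, -0.0832, 0.3058]
tool_rot: [1.122, 1.259, -1.103]
contact_force: [0.8, 3.3, -1.5]
opening: 0.0255
```

```bash
python3 -c "
from h import *
goto((.62,-.2155,.305),TUB)
"
```

```text
t 18.75 pos [ 0.605  -0.0832  0.3058] xax [ 0.013  0.003 -1.   ] zax [ 0.129 -0.992 -0.001] q [-0.26  0.1   1.74  0.01  1.3   1.18] F [ 0.8  3.3 -1.5] op 0.0255
turn units [-0.03  0.13 -0.02] shift units [ 0.75 -6.62 -0.04]
```

Drag is 3.3 N and the button is still in, so the handle is moving. I'll carry on.

>>> {"fn": "carry_out", "kwargs": {
  "increments": [
    [[0, 0, 0], [0.06, -0.5, 0], 0],
    [[0, 0, 0], [0.06, -0.5, 0], 0],
    [[0, 0, 0], [0.06, -0.5, 0], 0],
    [[0, 0, 0], [0.06, -0.5, 0], 0],
    [[0, 0, 0], [0.06, -0.5, 0], 0],
    [[0, 0, 0], [0.06, -0.5, 0], 0],
    [[0, 0, 0], [0.06, -0.5, 0], 0],
    [[0, 0, 0], [0.06, -0.5, 0], 0]
  ]
}}

```text
t: 19.55
tool_pos: [0.6158, -0.1711, 0.3058]
tool_rot: [1.123, 1.257, -1.102]
contact_force: [2.3, 3.6, -1.3]
opening: 0.0257
```

```bash
python3 -c "
from h import *
goto((.62,-.2155,.305),TUB)
"
```

```text
t 19.55 pos [ 0.6158 -0.1711  0.3058] xax [ 0.015  0.003 -1.   ] zax [ 0.128 -0.992 -0.001] q [-0.39  0.16  1.67  0.01  1.3   1.05] F [ 2.3  3.6 -1.3] op 0.0257
turn units [-0.03  0.15 -0.01] shift units [ 0.21 -2.22 -0.04]
```

>>> {"fn": "carry_out", "kwargs": {
  "increments": [
    [[0, 0, 0], [0.06, -0.5, 0], 0],
    [[0, 0, 0], [0.06, -0.5, 0], 0],
    [[0, 0, 0], [0.06, -0.5, 0], 0],
    [[0, 0, 0], [0.04, -0.35, 0], 0],
    [[0, 0, 0], [0.04, -0.3, 0], 0],
    [[0, 0, 0], [0.02, -0.2, 0], 0]
  ]
}}

```text
t: 20.15
tool_pos: [0.622, -0.2155, 0.3055]
tool_rot: [1.139, 1.281, -1.091]
contact_force: [-1.5, 16.5, 2.9]
opening: 0.0259
```

```bash
python3 -c "
from h import *
goto((.622,-.2155,.305),TUB)
"
```

```text
t 20.15 pos [ 0.622  -0.2155  0.3055] xax [ 0.009  0.03  -1.   ] zax [ 0.13  -0.991 -0.028] q [-0.45  0.21  1.62  0.03  1.33  0.98] F [-1.5 16.5  2.9] op 0.0259
turn units [-0.3   0.09 -0.02] shift units [ 0.    0.   -0.03]
```

>>> {"fn": "carry_out", "kwargs": {
  "increments": [
    [[0, 0, 0], [0.01, -0.1, 0], 0],
    [[0, 0, 0], [0.01, -0.1, 0], 0],
    [[0, 0, 0], [0.01, -0.1, 0], 0],
    [[0, 0, 0], [0.01, -0.1, 0], 0]
  ]
}}

```text
t: 20.55
tool_pos: [0.623, -0.2172, 0.3054]
tool_rot: [1.14, 1.297, -1.085]
contact_force: [-1.8, 14.6, 0.9]
opening: 0.0256
```

```bash
python3 -c "
from h import *
goto((.622,-.2155,.305),TUB)
im,D=get_image('side');cv2.imwrite('pics/s12.png',cv2.resize(im,(768,576)));cv2.imwrite('pics/s12c.png',cv2.resize(im[100:235,150:330],(800,600),interpolation=cv2.INTER_CUBIC))
im,D=get_image('top');cv2.imwrite('pics/t12.png',cv2.resize(im,(768,576)))
P=cloud('top',D);O=np.array([.56,.257,0]);d=P-O;a=d@TUB;b=d@np.array([-.992,-.127,0])
# light bar away from grip
k=(P[...,2]>.135)&(P[...,2]<.175)&(abs(b)>.09)&(abs(b)<.15)&(a<-.24)&(a>-.6);print(k.sum(),np.median(a[k]),np.percentile(a[k],[5,95]))
d=cloud('top',np.load('top0.npz')['D'])-O;a=d@TUB;b=d@np.array([-.992,-.127,0])
k=(d[...,2]>.135)&(d[...,2]<.175)&(abs(b)>.09)&(abs(b)<.15)&(a<-.24)&(a>-.6);print('start',k.sum(),np.median(a[k]))
"
```

```text
t 20.55 pos [ 0.623  -0.2172  0.3054] xax [ 0.002  0.041 -0.999] zax [ 0.136 -0.99  -0.04 ] q [-0.45  0.21  1.61  0.04  1.34  0.97] F [-1.8 14.6  0.9] op 0.0256
turn units [-0.41  0.02 -0.09] shift units [-0.05  0.09 -0.02]
72 -0.47207272835550984 [-0.47830158 -0.46532872]
start 283 -0.29292491522126884
```

View pics/s12.png

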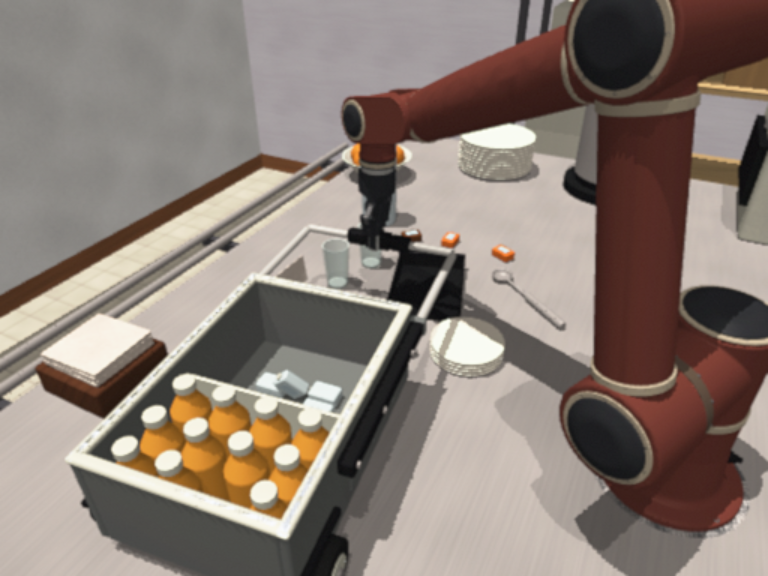

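View pics/t12.png

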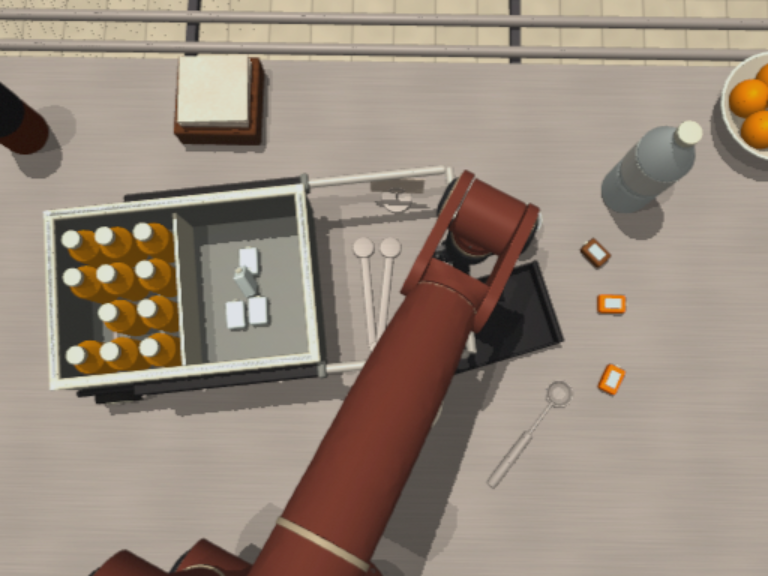

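The bar has moved from tub x −0.293 to −0.472, which is 179 mm. All four blocks are in the well, the tray is flat and the rest is in place.

```bash
python3 -c "
from h import *
print(finish_job()); o=get_obs();print(o['t'],o['opening'],o['contact_force'])"
```

```text
the job is handed in; nothing more can be done
None
the job is handed in; nothing more can be done
```

I handed the job in at about 20.7 s of the 67 s allowed, with every step done; no verdict was reported.

- **Blocks and tray:** I pinched the tray by its back wall and tipped it to about 35° over the empty half of the tub. All four blocks slid in. I then set the empty tray down flat where it had stood and let go of it.
- **Handle:** I squeezed the release button with the handle home and pulled to the second stop in one go.

My last checks:
- **Button:** the finger opening was about 26 mm. The grip measures 33 mm with the button out, so the button was pressed in.
- **Travel:** the handle bar had moved 179 mm in the top depth image. The arm felt the end stop at about 15 N, and the handle was still gripped.
- **Scene:** the last pictures show all four blocks on the floor of the empty half. The tray is flat, and the other things look unmoved.

No check failed. The tool leaned about 2° (0.04 rad) against the end stop while holding the handle, which I left as it was.

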